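Sort the oven-door hinges of the chromatograph by hand

TASK

Sort the spare oven-door hinges on the bench: put the two left-hand hinges into the long narrow tray and the two right-hand hinges into the squarish tray, one hinge in each compartment, standing flat on its foot plate on the tray floor. A hinge is left-hand if, seen with its upright wall on the far side, the round barrel is at your left, and right-hand if it is at your right; leave the symmetrical one, with its barrel in the middle, where it stands. Set the hinges down gently, do not drop them.

Things in the scene. Friction and masses are not known exactly. Their poses are not given: they have to be found in the camera images.
- left_hinge_1: left-hand hinge (wall on the far side: barrel at your left), grey cast aluminium, about 0.1 kg, standing on a foot plate 70 (x) x 40 (y) x 5 mm; upright wall to grip: full length, 10 mm thick (y +10 to +20 mm), top 46 mm up; round brass barrel 16 mm across, top 20 mm up, at x = -25, y = -10 mm. Origin: centre of the underside; x along the wall, z up
- left_hinge_2: left-hand hinge (wall on the far side: barrel at your left), grey cast aluminium, about 0.1 kg, standing on a foot plate 70 (x) x 40 (y) x 5 mm; upright wall to grip: full length, 10 mm thick (y +10 to +20 mm), top 46 mm up; round brass barrel 16 mm across, top 20 mm up, at x = -25, y = -10 mm. Origin: centre of the underside; x along the wall, z up
- right_hinge_1: right-hand hinge, its mirror image (wall on the far side: barrel at your right), grey cast aluminium, about 0.1 kg, standing on a foot plate 70 (x) x 40 (y) x 5 mm; upright wall to grip: full length, 10 mm thick (y +10 to +20 mm), top 46 mm up; round brass barrel 16 mm across, top 20 mm up, at x = +25, y = -10 mm. Origin: centre of the underside; x along the wall, z up
- right_hinge_2: right-hand hinge, its mirror image (wall on the far side: barrel at your right), grey cast aluminium, about 0.1 kg, standing on a foot plate 70 (x) x 40 (y) x 5 mm; upright wall to grip: full length, 10 mm thick (y +10 to +20 mm), top 46 mm up; round brass barrel 16 mm across, top 20 mm up, at x = +25, y = -10 mm. Origin: centre of the underside; x along the wall, z up
- plain_hinge: symmetrical hinge (barrel mid-length), stays put, grey cast aluminium, about 0.1 kg, standing on a foot plate 70 (x) x 40 (y) x 5 mm; upright wall to grip: full length, 10 mm thick (y +10 to +20 mm), top 46 mm up; round brass barrel 16 mm across, top 20 mm up, at x = 0, y = -10 mm. Origin: centre of the underside; x along the wall, z up
- long_tray: grey long narrow tray, 205 (x) x 74 (y) mm, a divider at x = 0 making two compartments end to end, each 95 (x) x 64 (y) mm inside, centres at x = -50 and +50 mm, y = 0; a hinge fits with its length along x, either way round. Floor 4 mm thick, walls and divider 5 mm thick, 18 mm high. Fixed to the bench, at the robot's left or right. Origin: centre of the underside, z up
- squarish_tray: grey squarish tray, 161 (x) x 105 (y) mm, a divider at x = 0 making two compartments side by side, each 73 (x) x 95 (y) mm inside, centres at x = -39 and +39 mm, y = 0; a hinge fits with its length along y, either way round. Floor 4 mm thick, walls and divider 5 mm thick, 18 mm high. Fixed to the bench, at the robot's left or right. Origin: centre of the underside, z up
Not all that is in view belongs to the job. Leave any red look-alike of the right_hinge_2 alone. Leave any orange look-alike of the squarish_tray alone.

How it is judged:
By the outcome, as a careful person would: the job done as asked, in the order asked, and still so for the second after the job is handed in, with the robot touching nothing.
It also fails if it takes over 102 s, if anything falls off the work surface, if the arm or the gripper's body presses on something with over 40 N, if the wrist force passes 120 N, or if a joint passes its speed limit or range.

ROBOT

A 7-joint arm with a two-finger parallel gripper is mounted at the origin on the work surface. World frame = base frame: x ahead of the robot, y to its left, z up, the work surface at z = 0. Lengths are in m, angles in rad, forces in N, time in s.
With the tool pointing down it reaches from about 0.425 to 0.875 m from the base axis. Payload 4.7 kg.
Tool frame: the origin (TCP) lies on the centre line of the jaws, within the pads' length; the fingertips stand ahead of it and the grasp point (between the pads) lies 2 mm behind it (nose_length is the z of the fingertips in the tool frame, in m); z points along the fingers, y is the line along which they close (so a half turn about z gives the same grasp; the last joint's range is limited). The gripper opens to 87 mm and grips with 3 to 60 N. Pads are 19 mm wide; open, the fingers measure 117 mm over their backs; the gripper's body (75 mm by 190 mm) begins 51 mm behind the grasp point.
Start: joints at [1.351, 0.321, -0.07, 1.45, 0.023, 1.371, -0.057], TCP at [0.151, -0.632, 0.24] pointing down, gripper open.
Joint ranges: [-2.86, 2.86], [-0.3, 2.09], [-1.38, 1.24], [0.06, 2.45], [-1.56, 4.7], [0.09, 2.05], [-2.69, 2.69]. Speed limits (rad/s): [2.57, 2.57, 3.14, 3.14, 3.14, 3.14, 3.14].

INTERFACE

Orientations are given as a rotation vector (axis times angle).
In Python, from bench import * gives the robot as it stands.
- The arm moves only by the tool send_rows, never from a script. Its arguments are lists of equal length, an entry for each row: "xyz": the shift along the tool's x, y, z in mm, a list of three; "dr": the turn, a rotation vector about the tool's x, y, z in rad, a list of three. A call has exactly 10 rows; each row is the pose to reach, as a shift and turn from the pose commanded when the call began, along the tool's axes at that moment; what a row does not reach only later rows make up. A row lasts 1/12 s, in which the tool goes at most 41.7 mm and 7.16 degrees, less where a joint would pass 70% of its speed; a pose out of reach is approached as far as the arm can. A call with a gripper value outside its range is refused whole. "jaw" is the finger opening in mm, from 0 to 87, set as the call begins (left out, the last holds). The fingers move at their own pace and stop on an object; "grip_force" is the grip in N (left out, the last holds). Time passes only in rows, so rows that repeat a pose let the fingers close, or fill a call up. It gives the time, the measured TCP pose, the force, the opening and the grip force at its end, in the units of the state.
- get_state(): the state, without advancing time (a new reading comes with each control period).
- get_image(name): name is "scene" or "top"; returns the picture (480x640x3 uint8, red, green, blue); there is no depth.
- calibration(name): a dict with "vfov" (degrees; the focal length in pixels is half the picture's height over the tangent of half this angle, whatever the lens; pixels are square), "cx", "cy" (the principal point, pixels), "rvec" (rotation vector, rad) and "tvec" (3), from world to camera coordinates, as OpenCV has them. Camera axes: x right, y down, z forward; pixel columns grow to the right and rows downward; lengths in m; the calibration is good to about 2 mm. A picture is of the moment at which its call begins. calibration takes no time and is no camera call.
- close_job(): hands the job in; it is judged then, once.
The state is a dict: "time": time; "joint_positions": joint angles; "qd": joint speeds; "joint_torque": joint torques, N m; "position": TCP position; "tool_rot": TCP orientation; "ft_force": force on the tool from outside, world axes, zero at the start; "torque": the same for the moment, N m; "grip_width": opening from 0.0 (shut) to 1.0 (fully open); "grip_force": force on a finger pad.
Only numpy, scipy, OpenCV 4.12 (cv2) and the standard library are available. Lean on these libraries where they do the work, as an engineer would, in place of code of your own. Each camera call takes 0.05 s, during which the arm holds its last target. There are 200 camera calls.

## Working session

There is one attempt and no reset: what is moved stays moved. The work goes in short steps, Python scripts to look and compute and a tool call to move; the robot and the scene stay as the last step left them, time stands still between calls to the robot, and variables do not carry over. Pictures are saved under pics/ and viewed, at most 14 in all, crops included, and the job is handed in when it is done.

Besides the shell and the picture viewer there is one more tool, called as name(argument=value, ...) on one line, values as JSON. send_rows: Moves the arm, as the interface text tells. Its arguments: {"type":"object","properties":{"xyz":{"type":"array"},"dr":{"type":"array"},"jaw":{"type":"number"},"grip_force":{"type":"number"}},"required":["xyz","dr"]}

```bash
mkdir -p pics; python3 - <<'E'
from bench import *
import cv2
for n in ("top","scene"):
    im=get_image(n); cv2.imwrite(f"pics/{n}0.png",im[:,:,::-1]); print(n,calibration(n))
s=get_state(); print(s)
E
```

```text
top {'vfov': 53.61459106556029, 'cx': 317.4226489741197, 'cy': 242.48883633197897, 'rvec': array([ 2.13229783, -2.17798151,  0.12716217]), 'tvec': array([0.0608018 , 0.47910641, 1.0886682 ])}
scene {'vfov': 45.55787048167337, 'cx': 328.04903422339913, 'cy': 246.83635699447953, 'rvec': array([ 2.15369129,  1.43466141, -0.46884072]), 'tvec': array([-0.25794987, -0.31962292,  1.63123936])}
{'time': 0.1, 'joint_positions': array([ 1.35110591,  0.32174801, -0.07008285,  1.45154071,  0.02258617,
        1.37082141, -0.05692335]), 'qd': array([-0.00043813, -0.00025478, -0.0007147 , -0.00292335, -0.00085717,
       -0.00229823,  0.00070317]), 'joint_torque': array([-3.89675006e-04, -4.92571270e+01, -4.05841051e-01, -3.13394308e+01,
       -6.40732865e-02,  3.95496364e-02,  7.07733238e-05]), 'position': array([ 0.150432  , -0.6318705 ,  0.23857759]), 'tool_rot': array([-3.11845699e+00, -3.66201706e-01,  4.42913819e-04]), 'ft_force': array([ 0.20008523, -0.63008666, -0.09487041]), 'torque': array([ 0.03531314, -0.03370627, -0.00628079]), 'grip_force': 0.0, 'grip_width': 0.9988084935360496}
```

View pics/top0.png

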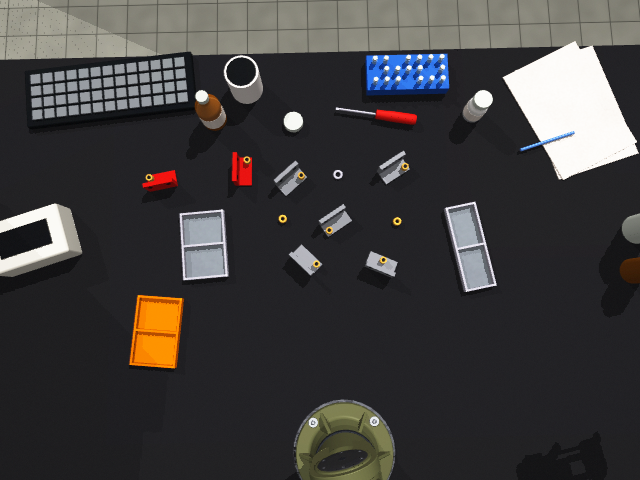

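View pics/scene0.png

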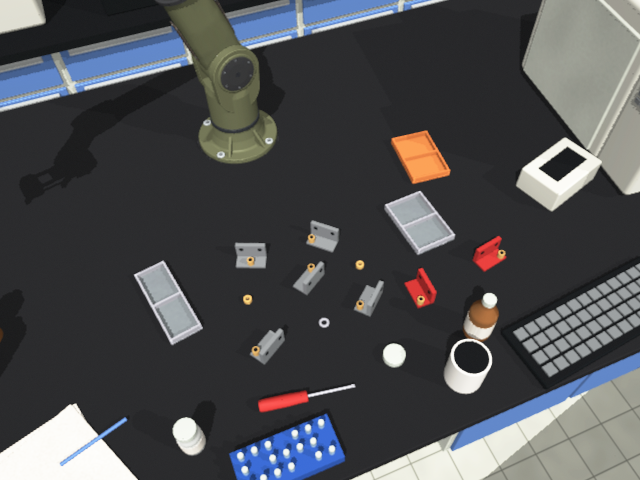

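The top view shows the grey hinges at about (290,178), (395,168), (335,220), (306,260) and (381,264). The squarish tray is at (204,245), the long tray at (470,247), and the red and orange decoys are at the left. I'll enlarge both views.

```bash
cat > h.py <<'E'
from bench import *
import cv2, numpy as np
class Cam:
    def __init__(s,n):
        c=calibration(n); f=240/np.tan(np.radians(c['vfov']/2))
        s.K=np.array([[f,0,c['cx']],[0,f,c['cy']],[0,0,1]]); s.rv=np.array(c['rvec']); s.t=np.array(c['tvec']); s.R=cv2.Rodrigues(s.rv)[0]
        s.C=-s.R.T@s.t
    def ray(s,p,z):
        p=np.atleast_2d(np.asarray(p,float)); d=(np.linalg.inv(s.K)@np.c_[p,np.ones(len(p))].T).T@s.R
        return s.C+d*((z-s.C[2])/d[:,2])[:,None]
    def proj(s,X): return cv2.projectPoints(np.atleast_2d(np.asarray(X,float)),s.rv,s.t,s.K,None)[0][:,0]
E
python3 - <<'E'
from h import *
for n,(x0,y0,x1,y1) in dict(top=(265,140,425,290),scene=(225,210,395,370)).items():
    im=cv2.imread(f"pics/{n}0.png")[y0:y1,x0:x1]; k=5 if n=='top' else 3.6
    cv2.imwrite(f"pics/{n}_c.png",cv2.resize(im,None,fx=k,fy=k,interpolation=cv2.INTER_CUBIC)[:600]) 
    print(im.shape)
c=Cam('top'); print(c.C, c.proj([[0,0,0],[.5,0,0],[.5,.2,0],[.15,-.632,.2]]))
print(Cam('scene').C)
# trays + hinge barrels
im=cv2.imread("pics/top0.png"); hsv=cv2.cvtColor(im,cv2.COLOR_BGR2HSV)
g=((hsv[...,1]<60)&(hsv[...,2]>70)).astype(np.uint8)
for nm,(x0,y0,x1,y1) in dict(sq=(170,200,240,290),lo=(435,195,505,300)).items():
    m=np.zeros_like(g); m[y0:y1,x0:x1]=g[y0:y1,x0:x1]
    cn=max(cv2.findContours(m,0,1)[0],key=cv2.contourArea)
    W=c.ray(cn[:,0],.018)[:,:2]*1000
    print(nm,cv2.minAreaRect(W.astype(np.float32)))
b=cv2.inRange(hsv,(10,100,90),(30,255,255)); n,l,st,ce=cv2.connectedComponentsWithStats(b)
for i in range(1,n):
    if 5<st[i,4]<300: print(st[i],ce[i].round(1),c.ray(ce[i],.02)[0].round(4))
E
```

```text
(150, 160, 3)
(160, 170, 3)
[0.34273502 0.04606841 1.13967042] [[343.94952641 451.51549415]
 [338.24012776 235.47315854]
 [255.7119734  237.2482119 ]
 [678.18574292 395.63761538]]
[ 1.21980271 -0.21953942  1.13733135]
sq ((483.9394226074219, 322.2969055175781), (162.53500366210938, 110.03152465820312), 3.982118606567383)
lo ((465.97503662109375, -309.9870300292969), (206.1132354736328, 79.55924987792969), 10.608894348144531)
[205  94  17  23 232] [212.6 105.6] [0.8274 0.3022 0.02  ]
[195 100   7  15  59] [198.  107.4] [0.8236 0.3381 0.02  ]
[244 156   7   8  38] [246.9 159.7] [0.6878 0.2177 0.02  ]
[401 163   8   8  44] [404.2 166.5] [ 0.6623 -0.1633  0.02  ]
[298 172   7   8  39] [300.9 175.4] [0.6458 0.0871 0.02  ]
[145 174   9   8  44] [149.1 177.4] [0.6491 0.4549 0.02  ]
[278 214   9   9  52] [282.2 218.2] [0.5418 0.1336 0.02  ]
[393 217   9   9  52] [396.8 220.8] [ 0.5296 -0.1397  0.02  ]
[326 227   7   7  35] [328.9 229.9] [0.5112 0.0227 0.02  ]
[379 256   8   8  39] [382.6 259.9] [ 0.4368 -0.1025  0.02  ]
[313 260   7   8  34] [316.1 263.8] [0.4309 0.0549 0.02  ]
```

View pics/top_c.png

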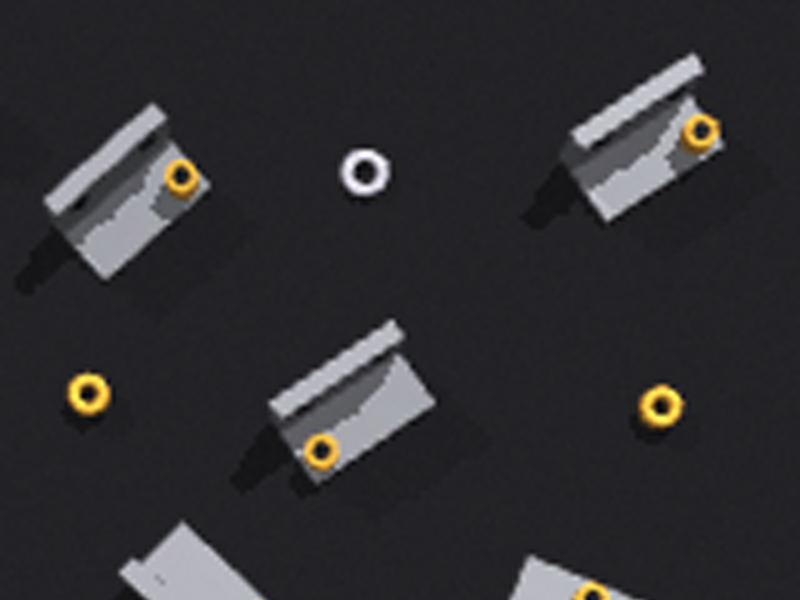

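View pics/scene_c.png

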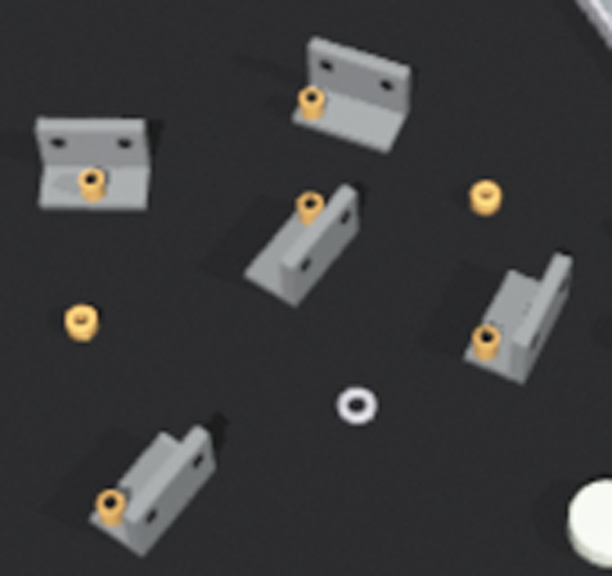

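The crops settle the handedness:
- A (290,178) and B (395,168): barrel at the right, so right-hand.
- C (335,220): barrel at the left, so left-hand.
- D (306,260): the scene view shows its barrel at the left, so left-hand.
- E (381,264): plain.

Next I'll get close crops of D and compute the wall-top rays.

```bash
python3 - <<'E'
from h import *
import bench
print([n for n in dir(bench) if not n.startswith('_')], getattr(bench,'nose_length',None))
t,s=Cam('top'),Cam('scene')
W={'A':[(155,103),(45,198),(57,213),(167,118)],'B':[(697,53),(571,130),(580,147),(704,70)],'C':[(393,320),(269,404),(281,418),(404,337)]}
for k,v in W.items():
    p=t.ray(np.array(v)/5+[265,140]-.4,.046)[:,:2]*1000
    e=p[0]-p[1]+p[3]-p[2]; print(k,p.mean(0).round(1),np.degrees(np.arctan2(e[1],e[0])).round(1),'len',np.linalg.norm(e).round()/2,'thick',np.linalg.norm(p[0]-p[3]).round(1))
p=s.ray(np.array([(315,38),(410,65)])/3.6+[225,210]-.4,.046)[:,:2]*1000; e=p[1]-p[0]
print('D scene back edge',p.round(1),np.degrees(np.arctan2(e[1],e[0])),np.linalg.norm(e))
a=cv2.imread("pics/top0.png")[240:282,283:333]; b=cv2.imread("pics/scene0.png")[216:256,300:345]
r=lambda i:cv2.resize(i,(400,336),interpolation=cv2.INTER_CUBIC)
cv2.imwrite("pics/D.png",np.hstack([r(a),r(b)]))
E
```

```text
['MotionError', 'calibration', 'close_job', 'get_image', 'get_state', 'nose_length'] 0.017
A [649.8 121.8] -49.5 len 69.0 thick 9.3
B [ 672.3 -130.7] -59.2 len 70.5 thick 8.9
C [545.7  15.1] -57.2 len 70.0 thick 9.6
D scene back edge [[405.1  69.4]
 [451.1 119.5]] 47.419111947564325 68.05184091037947
```

View pics/D.png

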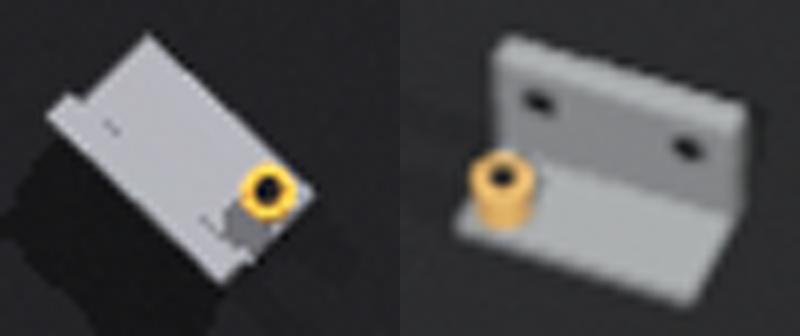

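```bash
cat > plan.py <<'E'
import numpy as np, sys
def plan(p0,wps):
    x,y,z,a=p0
    for w in wps:
        tx,ty,tz,ta=w[:4]; c,s=np.cos(np.radians(a)),np.sin(np.radians(a)); dx,dy=tx-x,ty-y
        u=np.round([c*dx+s*dy, s*dx-c*dy, z-tz]); r=round(-np.radians(ta-a),2)
        print(w[4] if len(w)>4 else '',[int(i) for i in u],r,'| n>=%.1f'%max(np.linalg.norm(u)/41.7,abs(r)/.125))
        x+=c*u[0]+s*u[1]; y+=s*u[0]-c*u[1]; z-=u[2]; a-=np.degrees(r)
    print('end',round(x,1),round(y,1),z,round(a,1))
E
python3 - <<'E'
from plan import *
plan((151,-632,240,13.4),[
(330,-420,200,20,'w1'),(440,-100,170,40,'w2'),(430.5,90.5,90,47.4,'overD'),(430.5,90.5,41,47.4,'down'),(430.5,90.5,150,47.4,'lift'),
(450,-110,150,28,'t'),(414.6,-306.8,110,10.6,'overP2'),(414.6,-306.8,45,10.6,'place'),(414.6,-306.8,150,10.6,'up'),
(460,-110,150,60,'w'),(545.7,15.1,100,122.8,'overC'),(545.7,15.1,41,122.8,'down'),(545.7,15.1,150,122.8,'lift'),
(535,-180,150,66,'t'),(518.4,-317.8,110,10.6,'overP1'),(518.4,-317.8,45,10.6,'place'),(518.4,-317.8,150,10.6,'up'),
(600,-200,150,66,'w'),(672.3,-130.7,100,120.8,'overB'),(672.3,-130.7,41,120.8,'down'),(672.3,-130.7,150,120.8,'lift'),
(605,110,150,105,'t'),(538.4,328.2,110,94,'overQ1'),(538.4,328.2,45,94,'place'),(538.4,328.2,150,94,'up'),
(649.8,121.8,100,130.5,'overA'),(649.8,121.8,41,130.5,'down'),(649.8,121.8,150,130.5,'lift'),
(550,230,150,112,'t'),(460.6,322.8,110,94,'overQ2'),(460.6,322.8,45,94,'place'),(460.6,322.8,150,94,'up')])
E
```

```text
w1 [223, -165, 40] -0.12 | n>=6.7
w2 [214, -262, 30] -0.34 | n>=8.1
overD [115, -152, 80] -0.13 | n>=5.0
down [0, 0, 49] -0.0 | n>=1.2
lift [0, 0, -109] -0.0 | n>=2.6
t [-134, 150, 0] 0.34 | n>=4.8
overP2 [-123, 158, 40] 0.3 | n>=4.9
place [0, 0, 65] -0.0 | n>=1.6
up [0, 0, -105] -0.0 | n>=2.5
w [81, -185, 0] -0.86 | n>=6.9
overC [151, 11, 50] -1.1 | n>=8.8
down [0, 0, 59] 0.0 | n>=1.4
lift [0, 0, -109] 0.0 | n>=2.6
t [-158, -115, 0] 0.99 | n>=7.9
overP1 [-132, 41, 40] 0.97 | n>=7.8
place [0, 0, 65] -0.0 | n>=1.6
up [0, 0, -105] -0.0 | n>=2.5
w [101, -101, 0] -0.97 | n>=7.8
overB [93, 38, 50] -0.95 | n>=7.6
down [-1, 0, 59] -0.0 | n>=1.4
lift [0, 0, -109] -0.0 | n>=2.6
t [242, 64, 0] 0.27 | n>=6.0
overQ1 [228, -7, 40] 0.19 | n>=5.6
place [0, 0, 65] 0.0 | n>=1.6
up [0, 0, -105] 0.0 | n>=2.5
overA [-214, 96, 50] -0.63 | n>=5.8
down [0, 0, 59] -0.0 | n>=1.4
lift [0, 0, -109] -0.0 | n>=2.6
t [147, -6, 0] 0.32 | n>=3.5
overQ2 [120, -49, 40] 0.31 | n>=3.3
place [0, 0, 65] 0.0 | n>=1.6
up [0, 0, -105] 0.0 | n>=2.5
end 460.1 323.1 150.0 94.2
```

send_rows(xyz=[[20,-15,4],[45,-33,8],[70,-52,12],[98,-72,17],[125,-92,22],[152,-112,27],[178,-132,32],[202,-149,36],[217,-160,39],[223,-165,40]], dr=[[0,0,-0.01],[0,0,-0.02],[0,0,-0.04],[0,0,-0.05],[0,0,-0.07],[0,0,-0.08],[0,0,-0.1],[0,0,-0.11],[0,0,-0.12],[0,0,-0.12]], jaw=40)

```text
time: 0.93
position: [0.3314, -0.4173, 0.1989]
tool_rot: [-3.09, -0.56, -0.0]
ft_force: [-0.2, -0.1, -0.3]
grip_width: 0.471
grip_force: 0.0
```

send_rows(xyz=[[15,-18,2],[38,-46,5],[63,-77,9],[89,-109,12],[115,-141,16],[141,-173,20],[167,-204,23],[190,-233,27],[207,-253,29],[214,-262,30]], dr=[[0,0,-0.02],[0,0,-0.06],[0,0,-0.1],[0,0,-0.14],[0,0,-0.18],[0,0,-0.22],[0,0,-0.26],[0,0,-0.3],[0,0,-0.33],[0,0,-0.34]])

```text
time: 1.77
position: [0.4403, -0.0976, 0.1697]
tool_rot: [-2.952, -1.075, -0.001]
ft_force: [-0.2, -1.0, 1.4]
grip_width: 0.462
grip_force: 0.0
```

send_rows(xyz=[[10,-13,5],[26,-34,15],[44,-58,28],[62,-82,42],[80,-106,55],[97,-128,67],[108,-143,75],[115,-152,80],[115,-152,80],[115,-152,80]], dr=[[0,0,-0.01],[0,0,-0.03],[0,0,-0.05],[0,0,-0.07],[0,0,-0.09],[0,0,-0.11],[0,0,-0.12],[0,0,-0.13],[0,0,-0.13],[0,0,-0.13]])

```text
time: 2.6
position: [0.4304, 0.0889, 0.0892]
tool_rot: [2.88, 1.256, -0.002]
ft_force: [0.3, -0.2, -0.4]
grip_width: 0.458
grip_force: 0.0
```

send_rows(xyz=[[0,-1,4],[0,-1,10],[0,-1,17],[0,-1,24],[0,-1,31],[0,-1,38],[0,-1,43],[0,-1,47],[0,-1,48],[0,-1,48]], dr=[[0,0,0],[0,0,0],[0,0,0],[0,0,0],[0,0,0],[0,0,0],[0,0,0],[0,0,0],[0,0,0],[0,0,0]])

```text
time: 3.43
position: [0.4295, 0.0909, 0.0412]
tool_rot: [-2.878, -1.258, 0.001]
ft_force: [-0.1, -0.3, -0.4]
grip_width: 0.456
grip_force: 0.0
```

```bash
python3 - <<'E'
from h import *
s=get_state(); print(s['position'],s['ft_force'])
a=get_image('top')[215:295,260:360]; b=get_image('scene')[190:270,280:380]
r=lambda i:cv2.resize(i,(400,320),interpolation=cv2.INTER_CUBIC)
cv2.imwrite("pics/D1.png",np.hstack([r(a),r(b)])[:,:,::-1])
E
```

```text
[0.42951873 0.09094858 0.04118669] [-0.13362086 -0.25090041 -0.42110791]
```

View pics/D1.png

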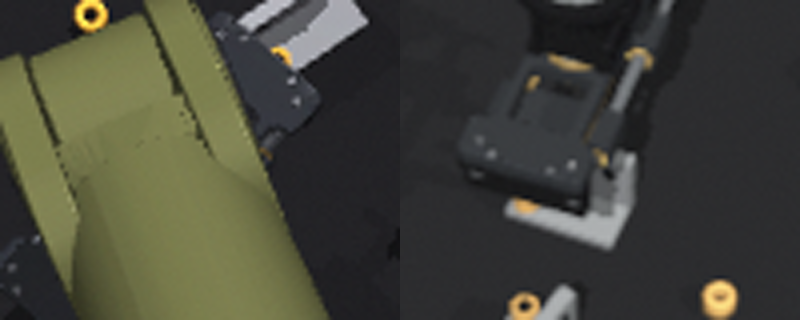

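The gripper stands over D. The wall end is visible at scene crop (628,170) beside the finger, and the barrel at (525,205) is clear. Closing now.

send_rows(xyz=[[0,0,0],[0,0,0],[0,0,0],[0,0,0],[0,0,0],[0,0,0],[0,0,0],[0,0,0],[0,0,0],[0,0,0]], dr=[[0,0,0],[0,0,0],[0,0,0],[0,0,0],[0,0,0],[0,0,0],[0,0,0],[0,0,0],[0,0,0],[0,0,0]], jaw=0, grip_force=20)

```text
time: 4.37
position: [0.43, 0.0907, 0.0417]
tool_rot: [2.878, 1.258, 0.001]
ft_force: [0.4, -1.2, 1.6]
grip_width: 0.112
grip_force: 20.0
```

send_rows(xyz=[[0,0,-2],[0,0,-6],[0,0,-14],[0,0,-26],[0,0,-42],[0,0,-60],[0,0,-78],[0,0,-94],[0,0,-104],[0,0,-109]], dr=[[0,0,0],[0,0,0],[0,0,0],[0,0,0],[0,0,0],[0,0,0],[0,0,0],[0,0,0],[0,0,0],[0,0,0]])

```text
time: 5.2
position: [0.4304, 0.0911, 0.1522]
tool_rot: [2.877, 1.257, 0.003]
ft_force: [-0.0, -0.3, -1.5]
grip_width: 0.114
grip_force: 20.0
```

send_rows(xyz=[[-6,7,0],[-18,20,0],[-34,38,0],[-51,57,0],[-68,76,0],[-85,95,0],[-102,114,0],[-117,131,0],[-128,143,0],[-134,150,0]], dr=[[0,0,0.02],[0,0,0.05],[0,0,0.09],[0,0,0.13],[0,0,0.17],[0,0,0.21],[0,0,0.26],[0,0,0.3],[0,0,0.33],[0,0,0.34]])

```text
time: 6.03
position: [0.4479, -0.1125, 0.1497]
tool_rot: [-3.052, -0.744, 0.002]
ft_force: [0.0, 0.5, -1.3]
grip_width: 0.111
grip_force: 20.0
```

send_rows(xyz=[[-6,8,2],[-18,23,6],[-33,42,11],[-49,63,16],[-65,84,21],[-82,105,27],[-98,126,32],[-112,144,37],[-120,155,40],[-123,158,40]], dr=[[0,0,0.02],[0,0,0.05],[0,0,0.09],[0,0,0.13],[0,0,0.17],[0,0,0.21],[0,0,0.25],[0,0,0.28],[0,0,0.3],[0,0,0.3]])

```text
time: 6.87
position: [0.4116, -0.3093, 0.1094]
tool_rot: [-3.128, -0.28, 0.002]
ft_force: [0.4, -0.3, -1.6]
grip_width: 0.115
grip_force: 20.0
```

send_rows(xyz=[[0,0,2],[0,0,5],[0,0,10],[0,0,16],[0,0,22],[0,0,27],[0,0,31],[0,0,34],[0,0,35],[0,0,35]], dr=[[0,0,0],[0,0,0],[0,0,0],[0,0,0],[0,0,0],[0,0,0],[0,0,0],[0,0,0],[0,0,0],[0,0,0]])

```text
time: 7.7
position: [0.4132, -0.3064, 0.0752]
tool_rot: [-3.128, -0.288, 0.001]
ft_force: [0.5, -0.7, -1.2]
grip_width: 0.113
grip_force: 20.0
```

```bash
python3 - <<'E'
from h import *
s=get_state(); print(s['position'],s['ft_force'])
a=get_image('top')[190:310,410:560]; b=get_image('scene')[250:350,100:225]
r=lambda i:cv2.resize(i,(400,320),interpolation=cv2.INTER_CUBIC)
cv2.imwrite("pics/D2.png",np.hstack([r(a),r(b)])[:,:,::-1])
E
```

```text
[ 0.41323824 -0.30638423  0.0752489 ] [ 0.52712833 -0.73972655 -1.24820625]
```

View pics/D2.png

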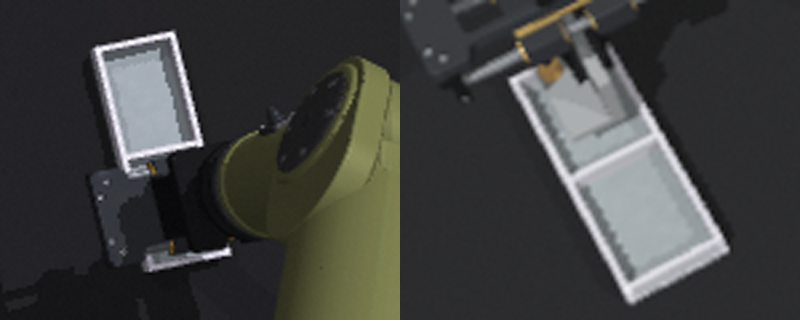

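The hinge hangs over the near compartment, in scene crop around (600,95), within the tray outline. Lowering gently.

send_rows(xyz=[[0,0,4],[0,0,9],[0,0,14],[0,0,18],[0,0,22],[0,0,25],[0,0,27],[0,0,28],[0,0,29],[0,0,29]], dr=[[0,0,0],[0,0,0],[0,0,0],[0,0,0],[0,0,0],[0,0,0],[0,0,0],[0,0,0],[0,0,0],[0,0,0]])

```text
time: 8.63
position: [0.4134, -0.3065, 0.0465]
tool_rot: [3.128, 0.288, -0.0]
ft_force: [-0.3, 0.6, -0.9]
grip_width: 0.113
grip_force: 20.0
```

Still carrying its own weight, so about 1 mm more before I open.

send_rows(xyz=[[0,0,0.5],[0,0,1],[0,0,1],[0,0,1],[0,0,1],[0,0,1],[0,0,1],[0,0,1],[0,0,1],[0,0,1]], dr=[[0,0,0],[0,0,0],[0,0,0],[0,0,0],[0,0,0],[0,0,0],[0,0,0],[0,0,0],[0,0,0],[0,0,0]])

```text
time: 9.47
position: [0.4135, -0.3066, 0.0457]
tool_rot: [3.128, 0.288, 0.0]
ft_force: [1.4, 0.0, -1.3]
grip_width: 0.114
grip_force: 20.0
```

send_rows(xyz=[[0,0,0.5],[0,0,1],[0,0,1],[0,0,1],[0,0,1],[0,0,1],[0,0,1],[0,0,1],[0,0,1],[0,0,1]], dr=[[0,0,0],[0,0,0],[0,0,0],[0,0,0],[0,0,0],[0,0,0],[0,0,0],[0,0,0],[0,0,0],[0,0,0]])

```text
time: 10.3
position: [0.4135, -0.3066, 0.0457]
tool_rot: [3.128, 0.288, -0.0]
ft_force: [-2.6, 1.2, 8.0]
grip_width: 0.11
grip_force: 20.0
```

Contact at 8 N. Releasing, then going up.

send_rows(xyz=[[0,0,0],[0,0,0],[0,0,0],[0,0,0],[0,0,0],[0,0,0],[0,0,0],[0,0,0],[0,0,0],[0,0,0]], dr=[[0,0,0],[0,0,0],[0,0,0],[0,0,0],[0,0,0],[0,0,0],[0,0,0],[0,0,0],[0,0,0],[0,0,0]], jaw=34)

```text
time: 11.13
position: [0.4133, -0.3065, 0.0445]
tool_rot: [3.128, 0.288, -0.0]
ft_force: [0.5, -1.0, 0.3]
grip_width: 0.394
grip_force: 0.0
```

send_rows(xyz=[[0,0,-2],[0,0,-6],[0,0,-14],[0,0,-26],[0,0,-42],[0,0,-60],[0,0,-78],[0,0,-94],[0,0,-102],[0,0,-105]], dr=[[0,0,0],[0,0,0],[0,0,0],[0,0,0],[0,0,0],[0,0,0],[0,0,0],[0,0,0],[0,0,0],[0,0,0]])

```text
time: 11.97
position: [0.4144, -0.3072, 0.1521]
tool_rot: [3.125, 0.288, 0.004]
ft_force: [-0.2, 0.5, -0.6]
grip_width: 0.391
grip_force: 0.0
```

send_rows(xyz=[[4,-9,0],[12,-26,0],[21,-47,0],[30,-69,0],[40,-92,0],[50,-114,0],[60,-137,0],[70,-160,0],[78,-178,0],[81,-185,0]], dr=[[0,0,-0.05],[0,0,-0.14],[0,0,-0.23],[0,0,-0.33],[0,0,-0.43],[0,0,-0.53],[0,0,-0.63],[0,0,-0.74],[0,0,-0.82],[0,0,-0.86]], jaw=40)

```text
time: 12.8
position: [0.4594, -0.1064, 0.1492]
tool_rot: [-2.716, -1.576, -0.0]
ft_force: [0.3, 0.4, 0.1]
grip_width: 0.459
grip_force: 0.0
```

send_rows(xyz=[[8,1,2],[24,2,6],[41,3,12],[59,4,18],[77,6,24],[95,7,30],[113,8,36],[130,10,42],[145,11,48],[151,11,50]], dr=[[0,0,-0.08],[0,0,-0.19],[0,0,-0.31],[0,0,-0.43],[0,0,-0.55],[0,0,-0.67],[0,0,-0.79],[0,0,-0.91],[0,0,-1.03],[0,0,-1.1]])

```text
time: 13.63
position: [0.5449, 0.0163, 0.0983]
tool_rot: [-1.494, -2.762, -0.001]
ft_force: [-0.8, 0.4, -0.1]
grip_width: 0.461
grip_force: 0.0
```

```bash
cat > at.py <<'E'
from h import *; from plan import plan
def at():
    s=get_state(); r=s['tool_rot']; a=2*np.degrees(np.arctan2(r[1],r[0]))
    p=s['position']*1000; print(p.round(1),round((a+180)%360-180,1),s['ft_force'].round(1)); return (*p,(a+180)%360-180)
E
python3 - <<'E'
from at import *
plan(at(),[(545.7,15.1,100,122.8)])
a=get_image('top')[190:310,410:560]; b=get_image('scene')[250:350,100:225]
r=lambda i:cv2.resize(i,(400,320),interpolation=cv2.INTER_CUBIC)
cv2.imwrite("pics/D3.png",np.hstack([r(a),r(b)])[:,:,::-1])
E
```

```text
[544.9  16.3  98.3] 123.2 [-0.8  0.4 -0.1]
 [-1, 0, -2] 0.01 | n>=0.1
end 545.4 15.5 100.27216305118426 122.6
```

View pics/D3.png

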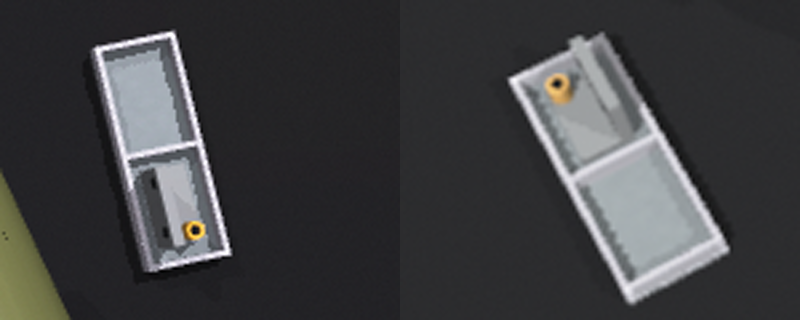

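D stands in the near compartment, with its barrel at crop (195,230) and clear of the walls. Now C.

send_rows(xyz=[[-1,0,4],[-1,0,11],[-1,0,20],[-1,0,29],[-1,0,38],[-1,0,46],[-1,0,52],[-1,0,56],[-1,0,57],[-1,0,57]], dr=[[0,0,0],[0,0,0],[0,0,0],[0,0,0],[0,0,0],[0,0,0],[0,0,0],[0,0,0],[0,0,0],[0,0,0]])

```text
time: 14.57
position: [0.545, 0.0145, 0.0422]
tool_rot: [-1.503, -2.758, 0.0]
ft_force: [1.1, 0.2, 0.9]
grip_width: 0.459
grip_force: 0.0
```

send_rows(xyz=[[0,0,0],[0,0,0],[0,0,0],[0,0,0],[0,0,0],[0,0,0],[0,0,0],[0,0,0],[0,0,0],[0,0,0]], dr=[[0,0,0],[0,0,0],[0,0,0],[0,0,0],[0,0,0],[0,0,0],[0,0,0],[0,0,0],[0,0,0],[0,0,0]], jaw=0)

```text
time: 15.4
position: [0.5454, 0.0144, 0.0427]
tool_rot: [1.503, 2.758, 0.0]
ft_force: [0.6, 0.4, 1.8]
grip_width: 0.115
grip_force: 20.0
```

send_rows(xyz=[[0,0,-2],[0,0,-6],[0,0,-14],[0,0,-26],[0,0,-42],[0,0,-60],[0,0,-78],[0,0,-94],[0,0,-104],[0,0,-109]], dr=[[0,0,0],[0,0,0],[0,0,0],[0,0,0],[0,0,0],[0,0,0],[0,0,0],[0,0,0],[0,0,0],[0,0,0]])

```text
time: 16.23
position: [0.5461, 0.0145, 0.1539]
tool_rot: [1.502, 2.756, 0.001]
ft_force: [0.4, 0.0, -1.8]
grip_width: 0.112
grip_force: 20.0
```

send_rows(xyz=[[-8,-6,0],[-22,-16,0],[-40,-29,0],[-59,-43,0],[-79,-57,0],[-99,-72,0],[-119,-86,0],[-138,-100,0],[-151,-110,0],[-158,-115,0]], dr=[[0,0,0.05],[0,0,0.14],[0,0,0.25],[0,0,0.37],[0,0,0.49],[0,0,0.62],[0,0,0.74],[0,0,0.86],[0,0,0.95],[0,0,0.99]])

```text
time: 17.07
position: [0.5331, -0.1839, 0.151]
tool_rot: [-2.639, -1.704, 0.002]
ft_force: [0.6, 0.2, -1.3]
grip_width: 0.115
grip_force: 20.0
```

send_rows(xyz=[[-7,2,1],[-18,6,3],[-33,10,6],[-49,15,12],[-66,20,18],[-83,26,24],[-99,31,30],[-115,36,36],[-126,39,39],[-132,41,40]], dr=[[0,0,0.05],[0,0,0.13],[0,0,0.24],[0,0,0.36],[0,0,0.48],[0,0,0.6],[0,0,0.72],[0,0,0.84],[0,0,0.93],[0,0,0.97]])

```text
time: 17.9
position: [0.5172, -0.319, 0.1103]
tool_rot: [-3.128, -0.281, 0.003]
ft_force: [-0.7, 0.7, -1.2]
grip_width: 0.11
grip_force: 20.0
```

send_rows(xyz=[[0,0,2],[0,0,5],[0,0,10],[0,0,16],[0,0,22],[0,0,27],[0,0,31],[0,0,34],[0,0,35],[0,0,35]], dr=[[0,0,0],[0,0,0],[0,0,0],[0,0,0],[0,0,0],[0,0,0],[0,0,0],[0,0,0],[0,0,0],[0,0,0]])

```text
time: 18.73
position: [0.5181, -0.318, 0.0762]
tool_rot: [-3.128, -0.288, 0.001]
ft_force: [0.1, -0.2, -0.7]
grip_width: 0.114
grip_force: 20.0
```

```bash
python3 - <<'E'
from at import *
plan(at(),[(518.4,-317.8,47,10.6)])
E
```

```text
[ 518.1 -318.    76.2] 10.5 [ 0.1 -0.2 -0.7]
 [0, 0, 29] -0.0 | n>=0.7
end 518.1 -318.0 47.184453288633804 10.5
```

send_rows(xyz=[[0,0,4],[0,0,9],[0,0,14],[0,0,18],[0,0,22],[0,0,25],[0,0,27],[0,0,28.5],[0,0,29.5],[0,0,30]], dr=[[0,0,0],[0,0,0],[0,0,0],[0,0,0],[0,0,0],[0,0,0],[0,0,0],[0,0,0],[0,0,0],[0,0,0]])

```text
time: 19.57
position: [0.5183, -0.3181, 0.0467]
tool_rot: [3.128, 0.288, -0.0]
ft_force: [-0.8, 0.9, 2.9]
grip_width: 0.11
grip_force: 20.0
```

Touching (force rose to about +3 N). Release, go up, and travel to B.

send_rows(xyz=[[0,0,0],[0,0,0],[0,0,0],[0,0,0],[0,0,0],[0,0,0],[0,0,0],[0,0,0],[0,0,0],[0,0,0]], dr=[[0,0,0],[0,0,0],[0,0,0],[0,0,0],[0,0,0],[0,0,0],[0,0,0],[0,0,0],[0,0,0],[0,0,0]], jaw=34)

```text
time: 20.4
position: [0.5182, -0.3181, 0.0465]
tool_rot: [3.128, 0.288, -0.0]
ft_force: [-0.3, 0.3, 0.1]
grip_width: 0.386
grip_force: 0.0
```

send_rows(xyz=[[0,0,-2],[0,0,-6],[0,0,-14],[0,0,-26],[0,0,-42],[0,0,-60],[0,0,-78],[0,0,-94],[0,0,-102],[0,0,-105]], dr=[[0,0,0],[0,0,0],[0,0,0],[0,0,0],[0,0,0],[0,0,0],[0,0,0],[0,0,0],[0,0,0],[0,0,0]])

```text
time: 21.23
position: [0.5194, -0.3186, 0.1544]
tool_rot: [3.126, 0.288, 0.005]
ft_force: [-0.3, -0.2, 0.9]
grip_width: 0.388
grip_force: 0.0
```

send_rows(xyz=[[5,-5,0],[14,-14,0],[25,-25,0],[37,-37,0],[50,-50,0],[62,-62,0],[75,-75,0],[88,-88,0],[97,-97,0],[101,-101,0]], dr=[[0,0,-0.05],[0,0,-0.14],[0,0,-0.24],[0,0,-0.36],[0,0,-0.48],[0,0,-0.6],[0,0,-0.72],[0,0,-0.84],[0,0,-0.93],[0,0,-0.97]], jaw=40)

```text
time: 22.07
position: [0.5998, -0.1973, 0.1509]
tool_rot: [-2.625, -1.722, -0.001]
ft_force: [0.6, 1.1, -0.4]
grip_width: 0.46
grip_force: 0.0
```

send_rows(xyz=[[5,2,2],[14,6,6],[24,10,12],[35,14,18],[46,19,24],[58,24,30],[70,28,36],[81,33,42],[89,36,48],[93,38,50]], dr=[[0,0,-0.05],[0,0,-0.14],[0,0,-0.24],[0,0,-0.35],[0,0,-0.47],[0,0,-0.59],[0,0,-0.71],[0,0,-0.83],[0,0,-0.91],[0,0,-0.95]])

```text
time: 22.9
position: [0.6711, -0.129, 0.0996]
tool_rot: [-1.549, -2.73, -0.001]
ft_force: [-0.3, 0.7, -0.1]
grip_width: 0.459
grip_force: 0.0
```

```bash
python3 - <<'E'
from at import *
plan(at(),[(672.3,-130.7,41,120.8)])
a=get_image('top')[190:310,410:560]; b=get_image('scene')[250:350,100:225]
r=lambda i:cv2.resize(i,(400,320),interpolation=cv2.INTER_CUBIC)
cv2.imwrite("pics/C3.png",np.hstack([r(a),r(b)])[:,:,::-1])
E
```

```text
[ 671.1 -129.    99.6] 120.8 [-0.3  0.7 -0.1]
 [-2, 0, 59] 0.0 | n>=1.4
end 672.1 -130.7 40.619026831981 120.8
```

View pics/C3.png

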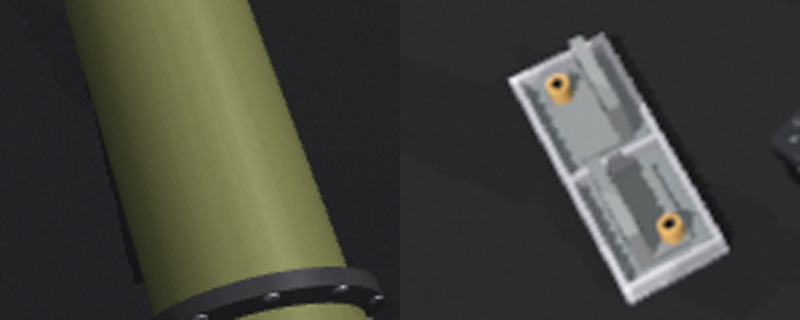

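The scene crop shows both left-hand hinges standing in the long tray, with barrels at (557,87) and (670,227). Now B.

send_rows(xyz=[[-1,0,4],[-1,0,11],[-1,0,20],[-1,0,29],[-1,0,38],[-1,0,47],[-1,0,53],[-1,0,57],[-1,0,58],[-1,0,58]], dr=[[0,0,0],[0,0,0],[0,0,0],[0,0,0],[0,0,0],[0,0,0],[0,0,0],[0,0,0],[0,0,0],[0,0,0]])

```text
time: 23.83
position: [0.6719, -0.1315, 0.0433]
tool_rot: [-1.558, -2.728, 0.0]
ft_force: [1.1, 0.2, -0.4]
grip_width: 0.458
grip_force: 0.0
```

send_rows(xyz=[[0,0,0],[0,0,0],[0,0,0],[0,0,0],[0,0,0],[0,0,0],[0,0,0],[0,0,0],[0,0,0],[0,0,0]], dr=[[0,0,0],[0,0,0],[0,0,0],[0,0,0],[0,0,0],[0,0,0],[0,0,0],[0,0,0],[0,0,0],[0,0,0]], jaw=0)

```text
time: 24.67
position: [0.6721, -0.1315, 0.0438]
tool_rot: [1.558, 2.728, 0.0]
ft_force: [0.1, 0.3, 2.2]
grip_width: 0.11
grip_force: 20.0
```

send_rows(xyz=[[0,0,-2],[0,0,-6],[0,0,-14],[0,0,-26],[0,0,-42],[0,0,-60],[0,0,-78],[0,0,-94],[0,0,-104],[0,0,-109]], dr=[[0,0,0],[0,0,0],[0,0,0],[0,0,0],[0,0,0],[0,0,0],[0,0,0],[0,0,0],[0,0,0],[0,0,0]])

```text
time: 25.5
position: [0.6732, -0.1315, 0.1559]
tool_rot: [1.556, 2.725, 0.002]
ft_force: [0.6, -0.6, -0.5]
grip_width: 0.113
grip_force: 20.0
```

send_rows(xyz=[[11,3,0],[31,8,0],[58,15,0],[88,23,0],[119,31,0],[150,40,0],[181,48,0],[210,56,0],[232,61,0],[242,64,0]], dr=[[0,0,0.01],[0,0,0.03],[0,0,0.06],[0,0,0.1],[0,0,0.13],[0,0,0.17],[0,0,0.2],[0,0,0.23],[0,0,0.26],[0,0,0.27]])

```text
time: 26.33
position: [0.601, 0.1153, 0.1518]
tool_rot: [-1.903, -2.495, -0.0]
ft_force: [-0.6, 0.7, -0.4]
grip_width: 0.115
grip_force: 20.0
```

send_rows(xyz=[[11,0,1],[30,-1,4],[55,-2,8],[83,-3,13],[112,-3,19],[141,-4,25],[170,-5,31],[198,-6,36],[219,-7,39],[228,-7,40]], dr=[[0,0,0.01],[0,0,0.02],[0,0,0.05],[0,0,0.07],[0,0,0.09],[0,0,0.12],[0,0,0.14],[0,0,0.17],[0,0,0.18],[0,0,0.19]])

```text
time: 27.17
position: [0.5336, 0.3323, 0.1111]
tool_rot: [-2.131, -2.304, 0.003]
ft_force: [-0.3, 0.9, 0.0]
grip_width: 0.113
grip_force: 20.0
```

send_rows(xyz=[[0,0,2],[0,0,5],[0,0,10],[0,0,16],[0,0,22],[0,0,27],[0,0,31],[0,0,34],[0,0,35],[0,0,35]], dr=[[0,0,0],[0,0,0],[0,0,0],[0,0,0],[0,0,0],[0,0,0],[0,0,0],[0,0,0],[0,0,0],[0,0,0]])

```text
time: 28.0
position: [0.538, 0.3276, 0.0772]
tool_rot: [-2.139, -2.301, 0.001]
ft_force: [-0.2, 0.3, -0.6]
grip_width: 0.113
grip_force: 20.0
```

```bash
python3 - <<'E'
from at import *
plan(at(),[(538.4,328.2,48,94)])
a=get_image('top')[190:310,150:300]; b=get_image('scene')[170:270,370:495]
r=lambda i:cv2.resize(i,(400,320),interpolation=cv2.INTER_CUBIC)
cv2.imwrite("pics/B2.png",np.hstack([r(a),r(b)])[:,:,::-1])
E
```

```text
[538.  327.6  77.2] 94.2 [-0.2  0.3 -0.6]
 [1, 0, 29] 0.0 | n>=0.7
end 537.9 328.6 48.20292658830205 94.2
```

View pics/B2.png

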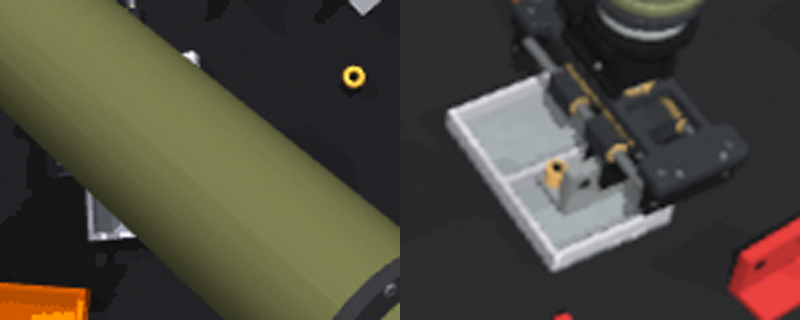

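The hinge hangs above the far compartment, with its barrel at crop (555,170) and raised about 30 mm. That is consistent with the target, so I'm lowering.

send_rows(xyz=[[0,0,4],[0,0,9],[0,0,14],[0,0,18],[0,0,22],[0,0,25],[0,0,27],[0,0,28.5],[0,0,29.5],[0,0,30]], dr=[[0,0,0],[0,0,0],[0,0,0],[0,0,0],[0,0,0],[0,0,0],[0,0,0],[0,0,0],[0,0,0],[0,0,0]])

```text
time: 28.93
position: [0.5382, 0.3278, 0.0477]
tool_rot: [2.139, 2.301, 0.0]
ft_force: [-0.5, 0.1, 2.2]
grip_width: 0.114
grip_force: 20.0
```

Touching at the expected height. Release and go on to A.

send_rows(xyz=[[0,0,0],[0,0,0],[0,0,0],[0,0,0],[0,0,0],[0,0,0],[0,0,0],[0,0,0],[0,0,0],[0,0,0]], dr=[[0,0,0],[0,0,0],[0,0,0],[0,0,0],[0,0,0],[0,0,0],[0,0,0],[0,0,0],[0,0,0],[0,0,0]], jaw=34)

```text
time: 29.77
position: [0.5381, 0.3277, 0.0475]
tool_rot: [2.139, 2.301, -0.0]
ft_force: [-0.2, 0.0, 0.5]
grip_width: 0.388
grip_force: 0.0
```

send_rows(xyz=[[0,0,-2],[0,0,-6],[0,0,-14],[0,0,-26],[0,0,-42],[0,0,-60],[0,0,-78],[0,0,-94],[0,0,-102],[0,0,-105]], dr=[[0,0,0],[0,0,0],[0,0,0],[0,0,0],[0,0,0],[0,0,0],[0,0,0],[0,0,0],[0,0,0],[0,0,0]])

```text
time: 30.6
position: [0.539, 0.3286, 0.1552]
tool_rot: [2.138, 2.3, 0.006]
ft_force: [0.1, 0.1, 0.2]
grip_width: 0.392
grip_force: 0.0
```

send_rows(xyz=[[-11,5,1],[-29,13,3],[-52,23,7],[-78,35,14],[-105,47,21],[-132,59,28],[-160,72,36],[-186,83,43],[-206,92,48],[-214,96,50]], dr=[[0,0,-0.03],[0,0,-0.09],[0,0,-0.16],[0,0,-0.23],[0,0,-0.31],[0,0,-0.39],[0,0,-0.47],[0,0,-0.55],[0,0,-0.6],[0,0,-0.63]], jaw=40)

```text
time: 31.43
position: [0.6505, 0.1155, 0.1003]
tool_rot: [-1.325, -2.848, 0.006]
ft_force: [0.1, -0.7, 0.0]
grip_width: 0.458
grip_force: 0.0
```

```bash
python3 - <<'E'
from at import *
plan(at(),[(649.8,121.8,43,130.5)])
E
```

```text
[650.5 115.5 100.3] 130.1 [ 0.1 -0.7  0. ]
 [5, 4, 57] -0.01 | n>=1.4
end 650.3 121.9 43.312432766711126 130.7
```

The 6 mm is tracking lag, as it was before Q1, so I'll descend straight.

send_rows(xyz=[[0,0,2],[0,0,8],[0,0,18],[0,0,28],[0,0,38],[0,0,47],[0,0,53],[0,0,57],[0,0,58],[0,0,58]], dr=[[0,0,0],[0,0,0],[0,0,0],[0,0,0],[0,0,0],[0,0,0],[0,0,0],[0,0,0],[0,0,0],[0,0,0]])

```text
time: 32.27
position: [0.6494, 0.1214, 0.0443]
tool_rot: [-1.32, -2.85, 0.0]
ft_force: [0.2, 0.3, 0.7]
grip_width: 0.458
grip_force: 0.0
```

send_rows(xyz=[[0,0,0],[0,0,0],[0,0,0],[0,0,0],[0,0,0],[0,0,0],[0,0,0],[0,0,0],[0,0,0],[0,0,0]], dr=[[0,0,0],[0,0,0],[0,0,0],[0,0,0],[0,0,0],[0,0,0],[0,0,0],[0,0,0],[0,0,0],[0,0,0]], jaw=0)

```text
time: 33.1
position: [0.6496, 0.1214, 0.0447]
tool_rot: [1.321, 2.85, 0.0]
ft_force: [-0.8, 0.4, 1.5]
grip_width: 0.11
grip_force: 20.0
```

send_rows(xyz=[[0,0,-2],[0,0,-6],[0,0,-14],[0,0,-26],[0,0,-42],[0,0,-60],[0,0,-78],[0,0,-94],[0,0,-104],[0,0,-109]], dr=[[0,0,0],[0,0,0],[0,0,0],[0,0,0],[0,0,0],[0,0,0],[0,0,0],[0,0,0],[0,0,0],[0,0,0]])

```text
time: 33.93
position: [0.6505, 0.1219, 0.1567]
tool_rot: [1.319, 2.848, 0.003]
ft_force: [-0.1, -1.1, -1.2]
grip_width: 0.11
grip_force: 20.0
```

send_rows(xyz=[[7,0,0],[20,-1,0],[36,-1,0],[54,-2,0],[73,-3,0],[92,-4,0],[111,-5,0],[128,-5,0],[141,-6,0],[147,-6,0]], dr=[[0,0,0.02],[0,0,0.04],[0,0,0.08],[0,0,0.12],[0,0,0.16],[0,0,0.2],[0,0,0.24],[0,0,0.28],[0,0,0.31],[0,0,0.32]])

```text
time: 34.77
position: [0.5478, 0.2316, 0.1536]
tool_rot: [-1.755, -2.605, 0.001]
ft_force: [0.4, 0.2, -1.2]
grip_width: 0.113
grip_force: 20.0
```

send_rows(xyz=[[6,-2,0],[17,-7,0],[31,-13,0],[48,-20,0],[66,-27,0],[84,-34,0],[100,-41,0],[113,-46,0],[120,-49,0],[120,-49,0]], dr=[[0,0,0.02],[0,0,0.04],[0,0,0.08],[0,0,0.12],[0,0,0.17],[0,0,0.22],[0,0,0.26],[0,0,0.29],[0,0,0.31],[0,0,0.31]])

```text
time: 35.6
position: [0.458, 0.3241, 0.1537]
tool_rot: [-2.135, -2.304, -0.0]
ft_force: [0.3, 0.7, -1.7]
grip_width: 0.113
grip_force: 20.0
```

send_rows(xyz=[[0,0,3],[0,0,10],[0,0,20],[0,0,32],[0,0,44],[0,0,55],[0,0,64],[0,0,70],[0,0,73],[0,0,73]], dr=[[0,0,0],[0,0,0],[0,0,0],[0,0,0],[0,0,0],[0,0,0],[0,0,0],[0,0,0],[0,0,0],[0,0,0]])

```text
time: 36.43
position: [0.4591, 0.3225, 0.0797]
tool_rot: [-2.138, -2.301, 0.002]
ft_force: [-0.5, -0.8, -1.3]
grip_width: 0.112
grip_force: 20.0
```

```bash
python3 - <<'E'
from at import *
plan(at(),[(460.6,322.8,48.7,94)])
E
```

```text
[459.1 322.5  79.7] 94.2 [-0.5 -0.8 -1.3]
 [0, 1, 31] 0.0 | n>=0.7
end 460.1 322.5 48.685333785749805 94.2
```

send_rows(xyz=[[0,0,4],[0,0,9],[0,0,14],[0,0,19],[0,0,23],[0,0,26],[0,0,28],[0,0,29.5],[0,0,30.5],[0,0,31]], dr=[[0,0,0],[0,0,0],[0,0,0],[0,0,0],[0,0,0],[0,0,0],[0,0,0],[0,0,0],[0,0,0],[0,0,0]])

```text
time: 37.27
position: [0.4596, 0.3226, 0.0495]
tool_rot: [2.139, 2.301, 0.0]
ft_force: [-0.0, -0.1, -1.5]
grip_width: 0.114
grip_force: 20.0
```

send_rows(xyz=[[0,0,0.2],[0,0,0.4],[0,0,0.6],[0,0,0.8],[0,0,1],[0,0,1],[0,0,1],[0,0,1],[0,0,1],[0,0,1]], dr=[[0,0,0],[0,0,0],[0,0,0],[0,0,0],[0,0,0],[0,0,0],[0,0,0],[0,0,0],[0,0,0],[0,0,0]])

```text
time: 38.1
position: [0.4596, 0.3226, 0.0487]
tool_rot: [2.139, 2.301, 0.0]
ft_force: [-0.7, -0.2, 2.1]
grip_width: 0.112
grip_force: 20.0
```

Touching. Release, go up, and swing clear to see everything.

send_rows(xyz=[[0,0,0],[0,0,0],[0,0,0],[0,0,0],[0,0,0],[0,0,0],[0,0,0],[0,0,0],[0,0,0],[0,0,0]], dr=[[0,0,0],[0,0,0],[0,0,0],[0,0,0],[0,0,0],[0,0,0],[0,0,0],[0,0,0],[0,0,0],[0,0,0]], jaw=34)

```text
time: 38.93
position: [0.4595, 0.3226, 0.0485]
tool_rot: [2.139, 2.301, -0.0]
ft_force: [0.1, 0.2, -0.1]
grip_width: 0.393
grip_force: 0.0
```

send_rows(xyz=[[0,0,-2],[0,0,-6],[0,0,-14],[0,0,-26],[0,0,-42],[0,0,-64],[0,0,-86],[0,0,-104],[0,0,-116],[0,0,-120]], dr=[[0,0,0],[0,0,0],[0,0,0],[0,0,0],[0,0,0],[0,0,0],[0,0,0],[0,0,0],[0,0,0],[0,0,0]])

```text
time: 39.77
position: [0.4606, 0.3236, 0.1716]
tool_rot: [2.138, 2.3, 0.006]
ft_force: [0.6, 0.5, -0.3]
grip_width: 0.388
grip_force: 0.0
```

send_rows(xyz=[[-15,2,-2],[-40,5,-5],[-70,8,-8],[-100,12,-12],[-130,15,-15],[-160,18,-18],[-190,22,-22],[-215,25,-25],[-230,27,-27],[-235,27,-27]], dr=[[0,0,0],[0,0,0],[0,0,0],[0,0,0],[0,0,0],[0,0,0],[0,0,0],[0,0,0],[0,0,0],[0,0,0]])

```text
time: 40.6
position: [0.5042, 0.0864, 0.1953]
tool_rot: [2.144, 2.295, -0.002]
ft_force: [-0.2, -0.2, -1.1]
grip_width: 0.392
grip_force: 0.0
```

```bash
python3 - <<'E'
from at import *
at()
for n in('top','scene'): cv2.imwrite(f"pics/{n}9.png",get_image(n)[:,:,::-1])
a=cv2.imread('pics/scene9.png')[120:370,100:500]; cv2.imwrite('pics/f.png',cv2.resize(a,(800,500),interpolation=cv2.INTER_CUBIC))
E
```

```text
[504.2  86.4 195.3] 93.9 [-0.2 -0.2 -1.1]
```

View pics/f.png

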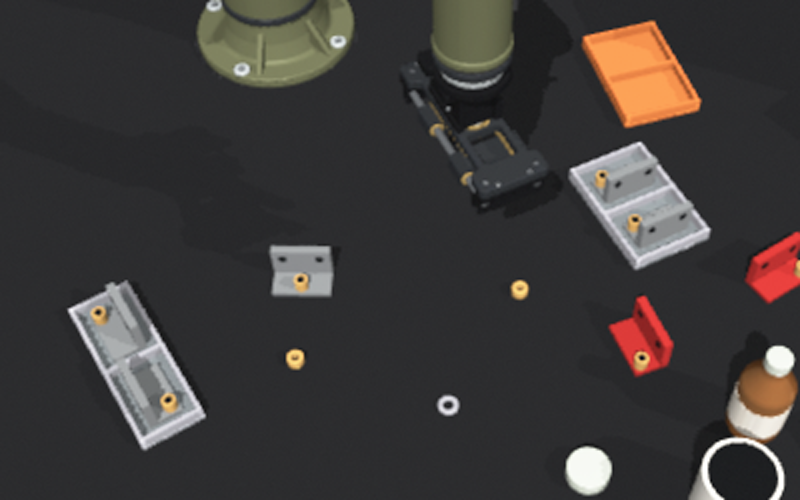

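View pics/top9.png

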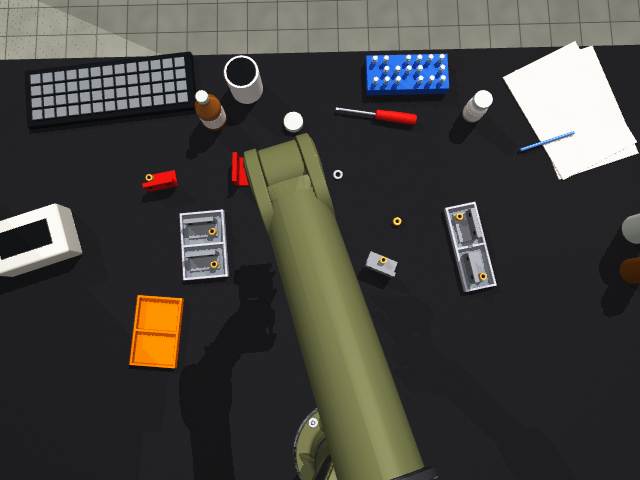

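All four hinges stand one to a compartment. In the top view the left-hand pair is at (468,227) and (478,268), and the right-hand pair is at (204,229) and (204,262). The plain hinge at (381,264) and the decoys are where they were.

```bash
python3 -c "
from bench import *
print(close_job())"
```

```text
the job is handed in; nothing more can be done
None
```

The job is handed in at about 41 s: both left-hand hinges stand in the long tray and both right-hand hinges in the squarish tray, one per compartment, with the plain hinge and the decoys untouched.

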